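# Clock a microscope column foot onto its studs and press it home

### The job

The column foot of the microscope stand sits on the tips of the four hidden studs of its base, turned the wrong way. Without lifting it off its spigot, push it slowly round until its holes drop over the studs, then press it straight down past its stiff collar until it is fully home and flat, gently and never forcing it against the studs. Let go of it and leave the eyepiece, the phone and the screwdriver where they lie.

Things in the scene. Friction and masses are not known exactly. Their poses are not given: they have to be found in the camera images.
- base: Fixed cream microscope base, a slab 270 (its x) x 230 (its y) x 20 mm on the bench, z up; origin at the centre of its underside. On it, centred, a dark steel ring (80 mm radius, top 28 mm above the bench) with a central spigot (24 mm diameter, top 61 mm above the bench) and four 10 mm studs with tapered tips, to 50 mm above the bench.
- ring_centre (a point): Centre of the ring's top face, axes as the base. Studs: one pair 70 mm either side of the centre, the other 54 mm either side at right angles. The ring, hidden by the foot, is turned by an unmeasured angle, up to 0.25 rad either way, from where the 70 mm pair lies along the base's x.
- collar (a joint): Black collar (24 mm radius) round the spigot, under the foot: m pushed down; 0 = its top 12 mm above the ring, 0.012 = level with the ring. It slides stiffly: it takes a press of 12 to 17 N on the foot on top of the foot's weight, and stays where it is pushed (the foot's drop may knock it down 1 to 3 mm).
- foot: Column foot, loose, 0.55 to 0.9 kg: aluminium plate 164 (its x) x 132 (its y) x 12 mm with a closed round hub on top, 86 mm diameter, 30 mm high. Origin: centre of the plate's underside, z up. Its bore is already on the spigot. It starts resting on the stud tips, underside 50 mm above the bench, its x 0.6 to 2.54 rad anticlockwise of the base's x. Fully home: underside 28 mm above the bench.
- hole_end (a point): Top of one of the plate's four 12.5 mm through holes, 70 mm from the centre along the foot's x; another lies opposite, two more 54 mm from the centre along its y. The pattern fits the studs in two positions half a turn apart, no other.
- edge_spot (a point): A good place to push: long edge of the plate near one end (62 mm along x, 66 mm along -y, mid thickness), or the other end or edge; a few newtons turn it either way (30 mm/s or slower). Reach down to about 44 mm above the bench: when holes meet studs the plate drops 10 mm by itself onto the collar (it then spans 40 to 52 mm above the bench), and the studs stop it turning.
- foot_top (a point): Centre of the hub's flat top, 42 mm above the plate's underside: the place to press.
- eyepiece: Black microscope eyepiece, 42 mm diameter, 64 mm tall, standing on the bench; origin at the centre of its underside. Bystander.
- phone: Black phone, 150 x 72 x 9 mm, lying flat; origin at the centre of its underside. Bystander.
- driver: Black-handled screwdriver lying on the bench, 160 mm long, along its x with the blade to +x. Bystander.

How it is judged:
By the outcome, as a careful person would: the job done as asked, in the order asked, and still so for the second after the job is handed in, with the robot touching nothing.
It also fails if it takes over 59 s, if anything falls off the work surface, if the arm or the gripper's body presses on something with over 40 N, if the wrist force passes 120 N, or if a joint passes its speed limit or range.

### The arm

A 6-joint arm with a two-finger parallel gripper is mounted at the origin on the work surface. World frame = base frame: x ahead of the robot, y to its left, z up, the work surface at z = 0. Lengths are in m, angles in rad, forces in N, time in s.
With the tool pointing down it reaches from about 0.325 to 0.9 m from the base axis. Payload 6.1 kg.
Tool frame: the origin (TCP) lies midway between the tips of the shut fingers; the grasp point (between the pads) lies 19 mm behind it; z points along the fingers, y is the line along which they close (so a half turn about z gives the same grasp; the last joint's range is limited). The gripper opens to 85 mm and grips with 20 to 120 N. Pads are 22 mm wide; open, the fingers measure 114 mm over their backs; the gripper's body (76 mm by 85 mm) begins 54 mm behind the grasp point. The pads swing forward as they close: fully open they stand 13 mm farther back than shut.
Start: joints at [1.185, 0.22, 1.526, -0, 1.395, -0.126], TCP at [0.161, 0.604, 0.198] pointing down, gripper open.
Joint ranges: [-2.98, 2.98], [-0.91, 2.08], [0.09, 2.57], [-1.24, 4.39], [0.2, 2.65], [-2.68, 2.68]. Speed limits (rad/s): [2.57, 2.57, 3.01, 3.14, 3.14, 3.14].

### API

Orientations are given as a unit quaternion [w, x, y, z].
In Python, from station import robot, jaws, solve_ik, snapshot, workorder, finder, sensors gives the robot as it stands. Calls block until the motion is done:
- robot.move_to(position, orientation): joint-space move of the TCP to a pose.
- robot.line_to(position, frame=None, rate=0.15, f_stop=None): straight line of the TCP; frame=None keeps the orientation; rate is the mean speed in m/s. With f_stop (N) it stops when the force on the tool has changed by that much, and returns True; else False.
- robot.goto_joints(angles): joint-space move.
- jaws.gripper_to(opening, strength=None): opening from 0.0 (shut) to 1.0 (fully open); strength is the grip in N (None keeps the last); returns when the fingers have stopped.
- robot.wait(seconds).
- solve_ik(position, orientation): joint angles nearest the present ones, or None.
- snapshot(name): name is "scene" or "top"; returns a dict with "image" (384x512x3 uint8, red, green, blue), "z_map" (384x512 float32, m along the optical axis (not along the pixel's ray), 0 where there is no reading), "vfov" (degrees; the focal length in pixels is half the picture's height over the tangent of half this angle, whatever the lens; pixels are square), "cx", "cy" (the principal point, pixels), "eye" and "rotation" of the camera in the world. Camera axes: x right, y down, z forward; pixel columns grow to the right and rows downward; lengths in m; the calibration is good to about 2 mm. A picture is of the moment at which its call begins.
A pose or a line that the arm cannot do raises robot.PlanningError and nothing moves.
- workorder.sign_off(): hands the job in; it is judged then, once.
Trained networks look in a picture, given as the dict that the camera call returned (one of the last four; its "shot" number tells which), for a name from the list of things; names that differ only in an ending like _2 or _b are one class to them, and where a whole thing is asked for, a point or a joint stands for the part that bears it (a point fixed in the world has none). Each returns a list of dicts, best first, with "p" (0 to 1); they miss things now and then, are a little off and sometimes report something else, mostly with a low value. They report only what shows in the picture. A call takes as long as a camera call.
- finder.recognise(query, picture): "centre" ([x, y, z] in m, in world coordinates, good to about 4 mm: the middle of the surface that is visible of it).
- finder.regions_of(query, picture): "mask" (384x512 bool, what is visible of it).
Readings, each from a call of its own:
- sensors.get_time_s(): time.
- sensors.get_qpos(): joint angles.
- sensors.get_qd(): joint speeds.
- sensors.get_joint_efforts(): joint torques, N m.
- sensors.get_position(): TCP position.
- sensors.get_tcp_rot(): TCP orientation.
- sensors.get_ft_force(): force on the tool from outside, world axes, zero at the start.
- sensors.get_ft_torque(): the same for the moment, N m.
- sensors.get_width(): opening from 0.0 (shut) to 1.0 (fully open).
- sensors.get_gripper_force(): force on a finger pad.
Only numpy, scipy, OpenCV 4.12 (cv2) and the standard library are available. Lean on these libraries where they do the work, as an engineer would, in place of code of your own. Each camera call takes 0.05 s, during which the arm holds its last target. There are 200 camera calls.

## Working session

There is one attempt and no reset: what is moved stays moved. The work goes in short steps, each a Python script; the robot and the scene stay as the last script left them, time stands still between calls to the robot, and variables do not carry over. Pictures are saved under pics/ and viewed, at most 10 in all, crops included, and the job is handed in when it is done.

```bash
mkdir -p pics; ls; cat > h.py <<'E'
import numpy as np, cv2
from station import robot, jaws, solve_ik, snapshot, workorder, finder, sensors
def cloud(s):
    z=s["z_map"];h,w=z.shape;f=h/2/np.tan(np.radians(s["vfov"])/2)
    u,v=np.meshgrid(np.arange(w),np.arange(h))
    P=np.stack([(u-s["cx"])/f*z,(v-s["cy"])/f*z,z],-1)
    return P@np.array(s["rotation"]).T+np.array(s["eye"])
def save(s,n): cv2.imwrite(f"pics/{n}.png",s["image"][...,::-1])
E
python3 - <<'E'
from h import *
print(sensors.get_time_s(),sensors.get_tcp_rot())
for c in("top","scene"):
    s=snapshot(c);save(s,c+"0");P=cloud(s);print(c,s["eye"])
    for n in("base","foot","hole_end","foot_top","eyepiece","phone","driver"):
        r=finder.recognise(n,s);print(n,[(np.round(d["centre"],3).tolist(),round(d["p"],2)) for d in r[:4]])
    for n in ("foot","base"):
        m=finder.regions_of(n,s)
        if m:
            m=m[0]["mask"]; Q=P[m&(s["z_map"]>0)]
            for lo,hi in((.085,.1),(.055,.07),(.012,.028)):
                q=Q[(Q[:,2]>lo)&(Q[:,2]<hi)]
                if len(q)>20: print(n,lo,len(q),q.mean(0).round(4),cv2.minAreaRect(q[:,:2].astype(np.float32)*1000))
E
```

```text
pics
0.0 [-2.58586869e-04  1.29547528e-01  9.91572711e-01 -9.64184393e-04]Traceback (most recent call last):
  File "<stdin>", line 4, in <module>
  File "h.py", line 7, in cloud
    return P@np.array(s["rotation"]).T+np.array(s["eye"])
           ~^~~~~~~~~~~~~~~~~~~~~~~~~~
ValueError: matmul: Input operand 1 has a mismatch in its core dimension 0, with gufunc signature (n?,k),(k,m?)->(n?,m?) (size 4 is different from 3)
```

Rotation is a quaternion.

```bash
sed -i 's/    return P@.*/    q=s["rotation"];R=Rotation.from_quat([q[1],q[2],q[3],q[0]]).as_matrix()\n    return P@R.T+np.array(s["eye"])/; 1a from scipy.spatial.transform import Rotation' h.py
python3 - <<'E'
from h import *
for c in("top","scene"):
    s=snapshot(c);save(s,c+"0");P=cloud(s);print(c,s["eye"])
    for n in("base","foot","hole_end","foot_top","eyepiece","phone","driver"):
        r=finder.recognise(n,s);print(n,[(np.round(d["centre"],3).tolist(),round(d["p"],2)) for d in r[:4]])
    for n in ("foot","base"):
        m=finder.regions_of(n,s)
        if m:
            m=m[0]["mask"]; Q=P[m&(s["z_map"]>0)]
            for lo,hi in((.085,.1),(.055,.07),(.012,.028)):
                q=Q[(Q[:,2]>lo)&(Q[:,2]<hi)]
                if len(q)>20: print(n,lo,len(q),q.mean(0).round(4),cv2.minAreaRect(q[:,:2].astype(np.float32)*1000))
a=np.hstack([cv2.imread(f"pics/{c}0.png") for c in("top","scene")]);cv2.imwrite("pics/both0.png",cv2.resize(np.vstack([a[:,:512],a[:,512:]]),(768,1152))[:1152]) if 0 else None
E
```

```text
top [0.49275952 0.06379584 1.05466018]
base [([0.558, -0.027, 0.024], 0.91)]
foot [([0.569, -0.032, 0.064], 0.66)]
hole_end [([0.57, -0.037, 0.06], 0.88)]
foot_top [([0.558, -0.03, 0.021], 0.49)]
eyepiece [([0.497, 0.146, 0.064], 0.57)]
phone [([0.584, -0.247, 0.012], 0.94)]
driver [([0.628, 0.175, 0.019], 0.78)]
foot 0.085 818 [ 0.5698 -0.0387  0.0914] ((570.072265625, -38.853755950927734), (82.41519927978516, 82.4647216796875), 89.53501892089844)
foot 0.055 1992 [ 0.5691 -0.0377  0.0615] ((570.328857421875, -38.96135711669922), (163.90985107421875, 132.06219482421875), 83.2573471069336)
base 0.012 4465 [ 0.5652 -0.0353  0.0194] ((570.43798828125, -39.00489807128906), (270.17047119140625, 229.7732391357422), 10.71903133392334)
scene [ 1.18406037 -0.06915526  0.60031034]
base [([0.658, -0.046, 0.021], 0.79)]
foot [([0.599, -0.042, 0.062], 0.7)]
hole_end [([0.596, -0.044, 0.059], 0.72)]
foot_top []
eyepiece [([0.512, 0.142, 0.047], 0.79)]
phone [([0.598, -0.243, 0.007], 0.75)]
driver [([0.638, 0.17, 0.013], 0.65)]
foot 0.085 887 [ 0.5767 -0.0386  0.0916] ((572.9844360351562, -38.460044860839844), (83.87836456298828, 85.55975341796875), 77.50907135009766)
foot 0.055 2125 [ 0.5913 -0.0404  0.0618] ((571.48291015625, -38.222068786621094), (163.83224487304688, 134.66790771484375), 83.23374938964844)
base 0.012 4476 [ 0.6326 -0.041   0.0196] ((572.7701416015625, -38.30128479003906), (271.3974304199219, 228.73196411132812), 10.860901832580566)
```

View pics/top0.png

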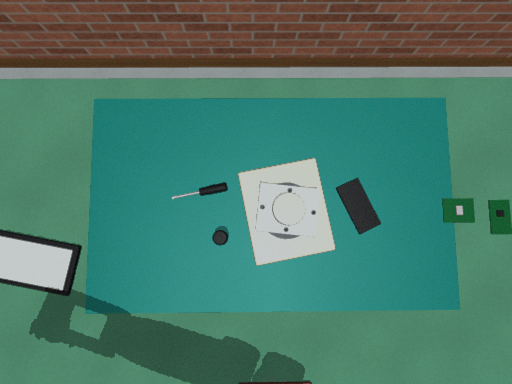

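View pics/scene0.png

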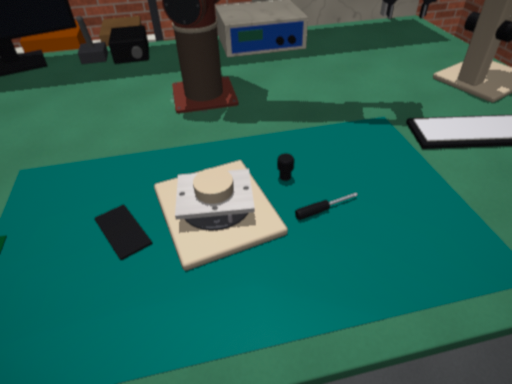

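The top view shows the foot at about (288,209) with its long axis along image x, which is world y (83°). The base sits at (287,212), with its x at 10.7°. The eyepiece (220,238), driver (200,190) and phone (358,206) are all clear of the area. I'll turn the foot clockwise by about 58–87°, pushing on its +x/+y edge with shut fingers.

```bash
cat >> h.py <<'E'
C=np.array([.5706,-.0387]); A0=np.radians(83.25)
def pose(th,x,y,z):  # foot-frame point -> world, tool y along foot x
    R=np.array([[np.cos(th),-np.sin(th)],[np.sin(th),np.cos(th)]])
    p=C+R@[x,y]; a=(th+np.pi/2)/2
    return [p[0],p[1],z],[0,np.cos(a),np.sin(a),0]
def hub(s):
    P=cloud(s); r=np.hypot(*np.moveaxis(P[...,:2]-C,-1,0))
    m=(r<.036)&(P[...,2]>.065)&(P[...,2]<.1)&(s["z_map"]>0)
    return np.median(P[m][:,2]) if m.sum()>30 else np.nan
def plate(s):
    P=cloud(s); r=np.hypot(*np.moveaxis(P[...,:2]-C,-1,0))
    m=(r<.1)&(P[...,2]>.034)&(P[...,2]<.068)&(s["z_map"]>0)
    return cv2.minAreaRect(P[m][:,:2].astype(np.float32)*1000)
E
python3 - <<'E'
from h import *
jaws.gripper_to(0.0)
p,q=pose(A0,.064,.1,.12); robot.move_to(p,q)
p,q=pose(A0,.064,.1,.045); robot.line_to(p,q,rate=.08)
print(sensors.get_ft_force(), sensors.get_time_s())
p,q=pose(A0,.064,.070,.045); print(robot.line_to(p,q,rate=.012,f_stop=2.))
p=sensors.get_position();print(p,sensors.get_ft_force(),sensors.get_time_s())
R=np.array([[np.cos(A0),np.sin(A0)],[-np.sin(A0),np.cos(A0)]]);print(R@(np.array(p)[:2]-C))
s=snapshot("scene");print(hub(s)); print(hub(snapshot("top")))
save(s,"s1")
E
```

```text
[ 0.09097013  0.87429487 -1.505779  ] 5.2417
False
[0.50857765 0.03308946 0.04499755] [ 0.69078963 -0.06870002 -0.69525854] 7.8917
[0.0640019  0.07003038]
0.09213509684210341
0.09156362099848314
```

View pics/s1.png

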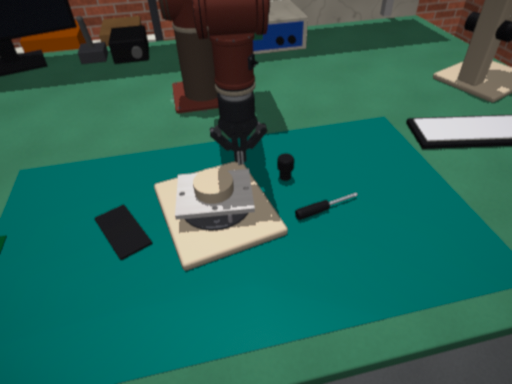

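The fingers are behind the plate's far edge near (240,165), touching nothing else. I'll start the slow arc now, watching force and hub height.

```bash
cat > push.py <<'E'
import sys
from h import *
a0,a1,st=map(float,sys.argv[1:4])
def st_(): 
    s=snapshot("scene"); return s,hub(s)
s,h=st_();print(plate(s)[1:],h)
for k,d in enumerate(np.arange(a0+st,a1+.01,st)):
    p,q=pose(A0-np.radians(d),.064,.070,.045)
    hit=robot.line_to(p,q,rate=.015,f_stop=6.)
    f=np.array(sensors.get_ft_force());s,h=st_()
    print(d,hit,f.round(1),round(h,4),np.round(plate(s)[2],1) if k%2==0 else"",round(sensors.get_time_s(),1))
    if hit or h<.087 or np.hypot(f[0],f[1])>9: break
save(s,"p%d"%a1)
E
python3 push.py 0 40 5
```

```text
((164.21536254882812, 135.89520263671875), 82.9918212890625) 0.09206904696725005
5.0 False [-0.5  0.6  0.7] 0.0921 83.3 8.8
10.0 False [ 0.7 -0.4 -0.1] 0.0921  9.5
15.0 False [-0.2 -0.3  0.4] 0.0921 83.3 10.3
20.0 False [0.4 0.6 0.2] 0.0921  11.0
25.0 False [0.4 0.8 0.6] 0.092 83.0 11.8
30.0 False [ 0.6  1.1 -0.2] 0.092  12.5
35.0 False [-0.5 -0.9 -0.5] 0.0921 83.3 13.3
40.0 False [-0.  -0.4  0.1] 0.0921  14.0
```

```bash
python3 - <<'E'
from h import *
s=snapshot("scene");t=snapshot("top")
a=cv2.resize(s["image"][130:280,140:320],(720,600),interpolation=cv2.INTER_CUBIC);cv2.imwrite("pics/crop1.png",a[...,::-1])
print(sensors.get_position(),sensors.get_width())
P=cloud(s);r=np.hypot(*np.moveaxis(P[...,:2]-C,-1,0))
m=(r<.1)&(P[...,2]>.055)&(P[...,2]<.066)
print(cv2.minAreaRect(P[m][:,:2].astype(np.float32)*1000))
E
```

```text
[0.56918551 0.05612224 0.0449905 ] 0.0011089767780702552
((571.8961791992188, -38.29795837402344), (164.17581176757812, 135.69252014160156), 83.33769989013672)
```

View pics/crop1.png

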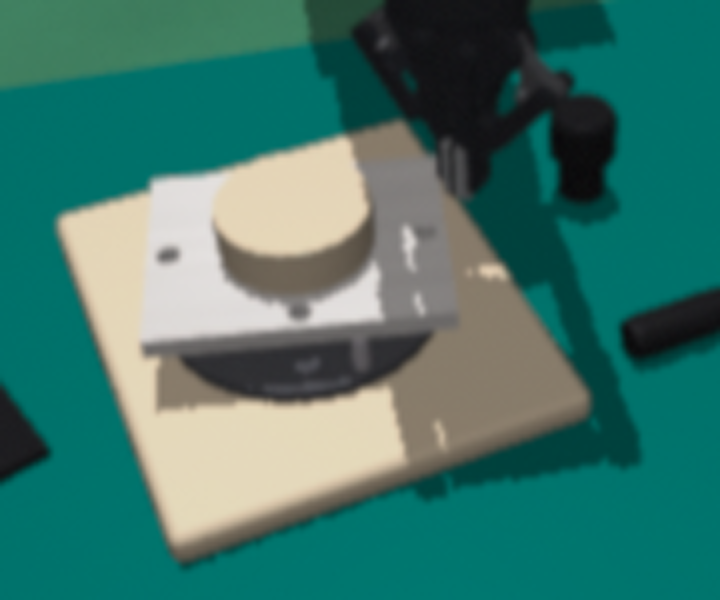

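The view shows the plate unturned, with the fingertips past its far right corner at crop (455,180). I'll check where the TCP projects in the image.

```bash
python3 - <<'E'
from h import *
s=snapshot("scene");q=s["rotation"];R=Rotation.from_quat([q[1],q[2],q[3],q[0]]).as_matrix();f=192/np.tan(np.radians(s["vfov"])/2)
T=np.array(sensors.get_position())
for z in (.0,.02,.04,.06):
    c=R.T@(T+[0,0,z]-s["eye"]);uv=c[:2]/c[2]*f+[s["cx"],s["cy"]];print(z,uv,(uv-[140,130])*4)
P=cloud(s)
for cr in((447,160),(455,160),(460,175),(465,185),(450,185),(470,190)):
    u,v=int(140+cr[0]/4),int(130+cr[1]/4);print(cr,P[v,u].round(4),s["image"][v,u])
m=(np.hypot(*np.moveaxis(P[...,:2]-T[:2],-1,0))<.045)&(P[...,2]>.03)&(P[...,2]<.1)
for lo in np.arange(.03,.1,.01):
    k=P[m&(P[...,2]>lo)&(P[...,2]<lo+.01)&(P[...,1]>.046)]
    if len(k):print(round(lo,2),len(k),k.min(0).round(3),k.max(0).round(3))
print(sensors.get_tcp_rot(), sensors.get_qpos())
E
```

```text
0.0 [255.79123774 188.74552578] [463.16495095 234.98210312]
0.02 [255.55528253 182.03804144] [462.22113011 208.15216574]
0.04 [255.31158421 175.11044429] [461.24633686 180.44177716]
0.06 [255.05975529 167.95171876] [460.23902116 151.80687506]
(447, 160) [0.5751 0.0459 0.106 ] [69 69 70]
(455, 160) [0.5787 0.0496 0.108 ] [56 57 57]
(460, 175) [0.5819 0.053  0.1016] [72 73 75]
(465, 185) [0.578  0.0558 0.0896] [57 57 59]
(450, 185) [0.5768 0.0472 0.0904] [62 62 62]
(470, 190) [0.5788 0.0578 0.0869] [39 40 42]
0.06 8 [0.527 0.046 0.061] [0.556 0.048 0.063]
0.07 2 [0.576 0.055 0.079] [0.58  0.058 0.08 ]
0.08 20 [0.573 0.047 0.081] [0.581 0.065 0.09 ]
0.09 42 [0.572 0.046 0.09 ] [0.586 0.07  0.1  ]
[-5.15818848e-05  3.96691958e-01  9.17951789e-01 -2.69996144e-05] [-3.95507050e-02  2.54213310e-01  1.79184148e+00 -1.48771148e-05
  1.09565355e+00 -7.94519610e-01]
```

The fingertips actually end near z≈0.08, not 0.045, so they passed above the plate. I'll probe the slab beside the foot to measure the real tip offset.

```bash
python3 - <<'E'
from h import *
p=np.array(sensors.get_position()); q=sensors.get_tcp_rot()
p[:2]=[.572,.056+.022]; robot.line_to(p,rate=.08)
p[2]=.021; print(sensors.get_ft_force(),robot.line_to(p,rate=.03,f_stop=3),sensors.get_position(),sensors.get_ft_force(),sensors.get_time_s())
s=snapshot("scene");P=cloud(s)
m=(np.abs(P[...,1]-p[1])<.03)&(np.abs(P[...,0]-p[0])<.03)&(P[...,2]>.026)
print(P[m][:,2].min(),P[m][np.argsort(P[m][:,2])[:6]].round(3))
a=cv2.resize(s["image"][110:260,160:340],(720,600),interpolation=cv2.INTER_CUBIC);cv2.imwrite("pics/crop2.png",a[...,::-1])
E
```

```text
[0.16467595 0.357299   0.27383784] False [0.57220146 0.07799012 0.02118793] [ 0.77928731 -0.74623855 -0.13378175] 15.5667
0.057042092587050286 [[0.583 0.077 0.057]
 [0.58  0.08  0.058]
 [0.575 0.067 0.059]
 [0.584 0.074 0.059]
 [0.58  0.071 0.059]
 [0.582 0.072 0.061]]
```

View pics/crop2.png

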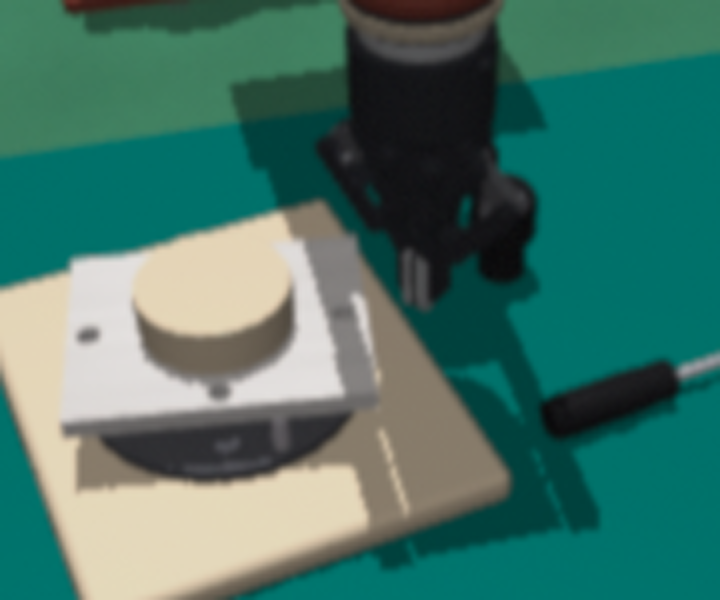

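Confirmed: with the TCP reading 0.021, the tips at crop (420,300) are at about 0.057, so the offset is roughly +35 mm along the tool. I'll correct z in `pose` and redo the contact.

```bash
sed -i 's/return \[p\[0\],p\[1\],z\]/return [p[0],p[1],z-.0355]/; ' h.py; sed -i 's/\.070,\.045/Y,.043/; s/^a0,a1,st=.*/a0,a1,st,Y=map(float,sys.argv[1:5])/' push.py
python3 - <<'E'
from h import *
T=np.array(sensors.get_position());T[2]=.05;robot.line_to(T,rate=.15)
p,q=pose(A0,.064,.092,.09); robot.move_to(p,q)
p,q=pose(A0,.064,.092,.043); print(robot.line_to(p,q,rate=.08,f_stop=5))
print(sensors.get_ft_force(), sensors.get_time_s())
p,q=pose(A0,.064,.066,.043); print(robot.line_to(p,q,rate=.015,f_stop=2.))
p=sensors.get_position();print(p,sensors.get_ft_force(),sensors.get_time_s())
R=np.array([[np.cos(A0),np.sin(A0)],[-np.sin(A0),np.cos(A0)]]);print(R@(np.array(p)[:2]-C))
s=snapshot("scene");print(hub(s),plate(s))
E
```

```text
False
[-0.241436   -0.32821641 -0.12090409] 17.475
True
[0.5020383  0.03391272 0.00698549] [ 0.83200782 -0.20495932  0.36954321] 18.5417
[0.06405084 0.07662117]
0.09212874762469936 ((570.00390625, -38.12089538574219), (164.14642333984375, 141.39788818359375), 83.19872283935547)
```

Contact was at 76.6 mm, as expected. Now the push.

```bash
python3 push.py 0 46 5.75 .0766
```

```text
((164.08119201660156, 140.7218017578125), 83.25479125976562) 0.09205214672222117
5.75 False [-3.5  1.1 -2.6] 0.0921 78.8 19.5
11.5 False [-2.8  3.  -1.9] 0.0921  20.4
17.25 False [-2.8  4.3 -1.9] 0.0922 67.0 21.3
23.0 False [-3.8  4.8 -1.9] 0.0921  22.1
28.75 False [-2.1  4.5 -1.3] 0.0922 56.2 23.0
34.5 False [-1.7  4.7 -3.1] 0.0921  23.9
40.25 False [-0.8  4.7 -2.5] 0.0921 43.9 24.7
46.0 False [-1.2  4.7 -2.8] 0.0921  25.6
```

```bash
python3 push.py 46 92 2 .0766
```

```text
((166.93919372558594, 139.53427124023438), 37.786781311035156) 0.09197298104255175
48.0 False [-0.6  5.8 -3.7] 0.0922 36.3 26.1
50.0 False [-0.7  3.8 -2.3] 0.092  26.5
52.0 False [-0.1  3.9 -2.5] 0.0922 32.1 26.9
54.0 False [-0.2  4.3 -2.5] 0.0922  27.4
56.0 False [-0.6  4.8 -2.5] 0.0922 27.7 27.8
58.0 False [ 0.5  4.9 -2.8] 0.0922  28.2
60.0 False [ 0.3  6.1 -1.6] 0.092 24.1 28.7
62.0 False [ 0.1 -0.2 -0.3] 0.0909  29.1
64.0 False [-0.3  0.2 -0.5] 0.0804 17.8 29.6
```

The foot dropped onto the collar at about 62°, with hub top at 80 mm and side force near zero. Now back off, rise, and press on the hub centre.

```bash
python3 - <<'E'
from h import *
th=A0-np.radians(64)
for y,z in((.1,.043),(.1,.115),):
    p,q=pose(th,.064,y,z); robot.line_to(p,q,rate=.1)
p,q=pose(th,0,0,.115); robot.line_to(p,q,rate=.12)
p,q=pose(th,0,0,.09); robot.line_to(p,q,rate=.08,f_stop=4)
f0=np.array(sensors.get_ft_force())
s=snapshot("scene");print(plate(s),hub(s),f0,sensors.get_time_s())
p,q=pose(th,0,0,.06); print(robot.line_to(p,q,rate=.012,f_stop=4))
print(sensors.get_position(),sensors.get_ft_force(),sensors.get_time_s())
s=snapshot("scene");print(hub(s))
E
```

```text
((571.7092895507812, -37.33158874511719), (168.34193420410156, 133.27438354492188), 17.43834686279297) 0.08030242568994067 [ 0.37619521 -0.43000053  1.78489676] 32.45
True
[ 0.57066366 -0.03872557  0.04677315] [-0.687388   -0.14073299  3.9151223 ] 33.4583
0.08032884637282856
```

```bash
python3 - <<'E'
from h import *
T=np.array(sensors.get_position())
for k in range(14):
    T[2]-=.001
    hit=robot.line_to(T,rate=.008,f_stop=14)
    f=np.array(sensors.get_ft_force());h=hub(snapshot("scene"))
    print(k,hit,np.round(f,1),round(sensors.get_position()[2],4),round(h,4),round(sensors.get_time_s(),1))
    if f[2]>26 or (hit and k>3): break
E
```

```text
0 False [-3.5  0.6  9.2] 0.0468 0.0804 33.8
1 False [-5.2  0.3 12.1] 0.0461 0.0798 34.1
2 False [-4.   0.8 12.2] 0.0453 0.0789 34.5
3 False [-5.3 -0.1 12.6] 0.0443 0.0779 34.8
4 False [-4.9  0.1 13.2] 0.0433 0.077 35.1
5 False [-4.5 -0.1 12.9] 0.0423 0.0759 35.4
6 False [-5.7  0.9 13.3] 0.0413 0.075 35.8
7 False [-6.2  0.2 13. ] 0.0403 0.074 36.1
8 False [-4.7  1.  12.1] 0.0393 0.073 36.4
9 False [-5.6  1.2 12.2] 0.0383 0.072 36.7
10 False [-4.6  1.  12.7] 0.0373 0.071 37.1
11 False [-7.3  0.5 15.9] 0.0366 0.0704 37.4
12 False [-10.2   1.5  22.4] 0.0366 0.0704 37.7
13 False [-13.5   2.2  29.3] 0.0366 0.0703 38.0
```

Stalled hard at hub top 70.3 mm (70 expected), so it's home. I'll let go, move clear and verify flatness.

```bash
python3 - <<'E'
from h import *
T=np.array(sensors.get_position());T[2]=.04;robot.line_to(T,rate=.02)
T[2]=.15;robot.line_to(T,rate=.12)
robot.goto_joints([1.185,.22,1.526,0,1.395,-.126])
for c in("top","scene"):
    s=snapshot(c);P=cloud(s);r=np.hypot(*np.moveaxis(P[...,:2]-C,-1,0))
    for lo,hi,rr in((.062,.08,.035),(.034,.046,.09)):
        k=P[(r<rr)&(P[...,2]>lo)&(P[...,2]<hi)];A=np.c_[k[:,:2]-C,np.ones(len(k))]
        print(c,np.linalg.lstsq(A,k[:,2],rcond=None)[0].round(4),cv2.minAreaRect(k[:,:2].astype(np.float32)*1000))
    for n in("eyepiece","phone","driver"):
        print(n,[np.round(d["centre"],3).tolist() for d in finder.recognise(n,s)[:1]])
save(s,"end");print(sensors.get_time_s(),sensors.get_ft_force())
E
```

```text
top [0.0017 0.0015 0.0695] ((570.438232421875, -38.50144958496094), (66.71046447753906, 67.830810546875), 44.68961715698242)
top [-0.0016 -0.0003  0.0396] ((570.20458984375, -38.79218292236328), (163.67811584472656, 132.20419311523438), 17.83570098876953)
eyepiece [[0.494, 0.144, 0.063]]
phone [[0.584, -0.246, 0.013]]
driver [[0.629, 0.178, 0.02]]
scene [0.0027 0.0002 0.0701] ((570.7571411132812, -38.07115173339844), (67.7697525024414, 67.88401794433594), 37.84629440307617)
scene [-0.0022  0.0014  0.0401] ((571.5953369140625, -37.47503662109375), (167.4899444580078, 132.98106384277344), 17.681636810302734)
eyepiece [[0.509, 0.142, 0.046]]
phone [[0.598, -0.243, 0.009]]
driver [[0.64, 0.17, 0.013]]
42.7167 [-0.43508818  0.39545311 -0.19487658]
```

View pics/end.png

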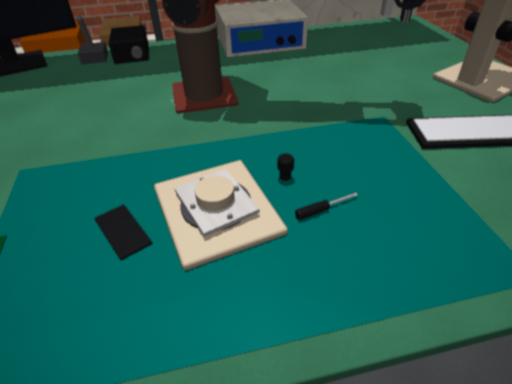

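The picture shows the foot at (216,203) flat and home on the ring, with the plate top at 40 mm. The eyepiece, phone and driver have not moved, and the arm is clear.

```bash
python3 -c "
from station import workorder;print(workorder.sign_off())"
```

```text
the job is handed in; nothing more can be done
None
```

The job is handed in at about 43 s: the foot was turned about 65° clockwise until it dropped over the studs, then pressed past its collar until home and flat (plate top 40 mm above the bench, about 29 N peak press); the arm is clear and the eyepiece, phone and screwdriver lie where they were.

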